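Lay the standing power supply down at its test place

TASK

Two power supplies already lie at the test jig, but the third still stands on end in front of its place. Push it over, away from the robot, with the fingertips so that it lies flat with its vents up like the others, then slide it straight along until its terminal end is up against the contact block behind it, square to it. Do not pick it up or let it fall sideways, and leave everything else where it stands.

Things in the scene. Friction and masses are not known exactly. Their poses are not given: they have to be found in the camera images.
- supply: aluminium power supply standing on its plain end, black terminal strip on top, five dark vent slots towards the robot. 110 mm tall (last 10: strip, 64 x 28), 70 wide (y), 38 thick (x), 0.25 to 0.5 kg. Origin: centre of the end it stands on. z: to the terminals (up; level, to the contact block, when laid). x: level, from the vents away from the robot (down when laid).
- supply_terminals (a point): middle of the outer face of the terminal strip, on the supply, 110 mm along z from its origin
- supply_vents (a point): middle of the vented face, on the supply (19 mm from its centre towards the robot, 55 mm along z); 38 mm above the table when the supply is laid down
- supply_heel (a point): on the supply, middle of its lower edge away from the robot, over which it tips (x 19 mm from the origin); it stays down on the table. Evenly filled, the supply overbalances at about 19 degrees, then falls by itself and lands flat, well short of the contact block
- place: contact block to be filled, fixed, straight behind the standing supply: black, 76 wide, 32 deep, 36 mm high; left, middle or right of three, 130 mm apart. Origin: foot of the middle of its face towards the robot. x: level, away from the robot, the way to slide; y: left. The supply starts 165 to 185 mm (origins) before it, within 6 mm of its middle line and 0.1 rad of square
- place_a: a further contact block of the jig, same shape as place, fixed, already occupied by a lying supply; same origin and axes
- place_b: a further contact block of the jig, same shape as place, fixed, already occupied by a lying supply; same origin and axes
- unit_a: enclosed aluminium power supply like the standing one, already lying vents up with its terminals 1 to 4 mm from its own contact block; 110 long, 70 wide, 38 mm high; must stay; origin: middle of the end near the robot, at the underside; x along its length, to the terminals
- unit_b: enclosed aluminium power supply like the standing one, already lying vents up with its terminals 1 to 4 mm from its own contact block; 110 long, 70 wide, 38 mm high; must stay; origin: middle of the end near the robot, at the underside; x along its length, to the terminals
- transformer: small transformer, yellow winding in a dark core, 34 x 26 x 30 mm high, standing between two places near the contact blocks; bystander; origin: centre of underside
- capacitor: black round capacitor, 22 mm diameter, 40 mm high, standing between two places near the contact blocks; bystander; origin: centre of underside
- tape: roll of pale tape lying flat, 90 mm across, 24 mm high, left of the jig; bystander; origin: centre of underside
- flux: white bottle with black cap, 48 mm diameter, 110 mm high, right of the jig; bystander; origin: centre of underside
- driver: screwdriver lying to the right of the jig, nearer the robot; bystander
- heatsink: finned aluminium heat sink, 40 x 50 x 30 mm high, left of the jig, nearer the robot; bystander; origin: centre of underside
- jig: the fixed test jig: an aluminium bar 440 mm long, 45 deep, 50 high just behind the three contact blocks, and a thin grey sheet under the places (look only, the supplies stand on the table top at z = 0). Origin: at the table, level with the blocks' front faces, middle of the bar; x away from the robot
There are look-alikes about, which are no part of the job. Leave any red look-alike of the supply alone.

How it is judged:
By the outcome, as a careful person would: the job done as asked, in the order asked, and still so for the second after the job is handed in, with the robot touching nothing.
It also fails if it takes over 42 s, if anything falls off the work surface, if the arm or the gripper's body presses on something with over 40 N, if the wrist force passes 120 N, or if a joint passes its speed limit or range.

ROBOT

A 7-joint arm with a two-finger parallel gripper is mounted at the origin on the work surface. World frame = base frame: x ahead of the robot, y to its left, z up, the work surface at z = 0. Lengths are in m, angles in rad, forces in N, time in s.
With the tool pointing down it reaches from about 0.4 to 0.85 m from the base axis. Payload 10.4 kg.
Tool frame: the origin (TCP) lies at the very end of the fingers, on their centre line; the grasp point (between the pads) lies 19 mm behind it; z points along the fingers, y is the line along which they close (so a half turn about z gives the same grasp; the last joint's range is limited). The gripper opens to 87 mm and grips with 3 to 60 N. Pads are 19 mm wide; open, the fingers measure 117 mm over their backs; the gripper's body (75 mm by 190 mm) begins 51 mm behind the grasp point.
Start: joints at [1.16, 0.332, -0.065, 1.46, 0.022, 1.35, -0.088], TCP at [0.236, -0.579, 0.223] pointing down, gripper open.
Joint ranges: [-2.6, 2.6], [-0.5, 2.12], [-1.47, 1.34], [0.16, 2.42], [-1.27, 4.41], [0.06, 2.06], [-2.6, 2.6]. Speed limits (rad/s): [2.22, 2.22, 2.79, 2.79, 3.14, 3.14, 3.14].

INTERFACE

Orientations are given as a unit quaternion [x, y, z, w].
In Python, from bench import r gives the robot as it stands.
- The arm moves only by the shell command python3 -m crank 'ROWS' [FORCE]. ROWS is JSON, a list that holds one entry, the list of rows, each a list of 5 numbers: the shift along the tool's x, y, z in mm, then the turn about the tool's z in degrees, then the opening, from -1 (shut) to 1 (fully open). A call has 1 to 20 rows; each row is the pose to reach, as a shift and turn from the pose commanded when the call began, along the tool's axes at that moment; what a row does not reach only later rows make up. A row lasts 1/10 s, in which the tool goes at most 50 mm and 8.59 degrees, less where a joint would pass 70% of its speed; a pose out of reach is approached as far as the arm can. A call with a gripper value outside its range is refused whole. The fingers move at their own pace and stop on an object; FORCE is the grip in N (left out, the last holds). Time passes only in rows, so rows that repeat a pose let the fingers close. It gives the time, the measured TCP pose, the force, the opening and the grip force at its end, in the units of the state.
- r.read_state(): the state, without advancing time (a new reading comes with each control period).
- r.camera(name): name is "side" or "top"; returns a dict with "image" (384x512x3 uint8, red, green, blue), "vfov" (degrees; the focal length in pixels is half the picture's height over the tangent of half this angle, whatever the lens; pixels are square), "cx", "cy" (the principal point, pixels), "eye" and "attitude" of the camera in the world. Camera axes: x right, y down, z forward; pixel columns grow to the right and rows downward; lengths in m; the calibration is good to about 2 mm. A picture is of the moment at which its call begins. There is no depth.
- r.close_job(): hands the job in; it is judged then, once.
The state is a dict: "time": time; "joint_positions": joint angles; "joint_vel": joint speeds; "joint_torque": joint torques, N m; "ee_pos": TCP position; "eef_rot": TCP orientation; "ft_force": force on the tool from outside, world axes, zero at the start; "torque": the same for the moment, N m; "width": finger opening in m; "grip_force": force on a finger pad.
Only numpy, scipy, OpenCV 4.12 (cv2) and the standard library are available. Lean on these libraries where they do the work, as an engineer would, in place of code of your own. Each camera call takes 0.05 s, during which the arm holds its last target. There are 200 camera calls.

## Working session

There is one attempt and no reset: what is moved stays moved. The work goes in short steps, Python scripts to look and compute and a shell command to move; the robot and the scene stay as the last step left them, time stands still between calls to the robot, and variables do not carry over. Pictures are saved under pics/ and viewed, at most 10 in all, crops included, and the job is handed in when it is done.

```bash
mkdir -p pics; ls
python3 - <<'E'
from bench import r
import cv2
for n in("side","top"):
    c=r.camera(n); cv2.imwrite(f"pics/{n}0.png",cv2.cvtColor(c["image"],cv2.COLOR_RGB2BGR)); print(n,{k:v for k,v in c.items() if k!="image"})
s=r.read_state();print(s["time"],s["ee_pos"],s["eef_rot"],s["width"])
E
```

```text
pics
side {'vfov': 57.041771197558106, 'cx': 249.47609624328285, 'cy': 193.5634949250129, 'eye': array([ 0.32673833, -0.6610963 ,  0.64272998]), 'attitude': array([ 0.89006203, -0.14083287,  0.06641544, -0.42842114])}
top {'vfov': 54.00484323351608, 'cx': 251.93136522703566, 'cy': 191.77354166376713, 'eye': array([ 0.48105264, -0.01376398,  1.17947239]), 'attitude': array([-0.7036011 ,  0.70991164, -0.0194105 ,  0.02437584])}
0.1 [ 0.23623349 -0.57827848  0.22184635] [ 9.81259558e-01  1.92689620e-01 -1.40299875e-04 -6.08854234e-04] 0.08711862676697436
```

View pics/side0.png

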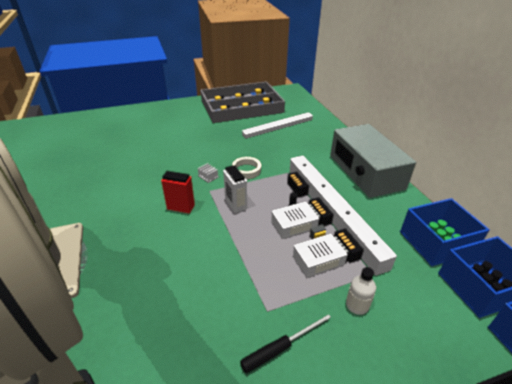

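View pics/top0.png

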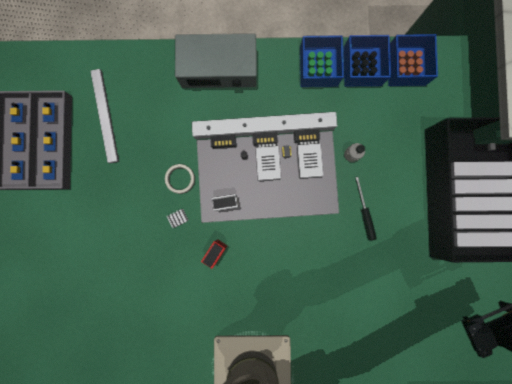

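The side view shows the grey supply standing at (235,190), behind it the free left block (298,182), and the red look-alike at (178,192). In the top view the supply's strip is at (225,202), its block at (222,142), and the bar runs along the top from (193,127) to (336,120).

```bash
cat > h.py <<'E'
import numpy as np, cv2
from bench import r
from scipy.spatial.transform import Rotation as R
def ray(c,uv,z):
    f=192/np.tan(np.radians(c["vfov"]/2)); uv=np.atleast_2d(np.asarray(uv,float))
    d=np.c_[(uv[:,0]-c["cx"])/f,(uv[:,1]-c["cy"])/f,np.ones(len(uv))]
    d=R.from_quat(c["attitude"]).apply(d); e=c["eye"]
    return e+d*((z-e[2])/d[:,2])[:,None]
def pix(c,p):
    f=192/np.tan(np.radians(c["vfov"]/2))
    q=R.from_quat(c["attitude"]).inv().apply(np.atleast_2d(p)-c["eye"]); return np.c_[q[:,0]/q[:,2]*f+c["cx"],q[:,1]/q[:,2]*f+c["cy"]]
def blob(m,box):
    x0,y0,x1,y1=box; k=np.zeros(m.shape,np.uint8); k[y0:y1,x0:x1]=m[y0:y1,x0:x1]
    cs,_=cv2.findContours(k,cv2.RETR_EXTERNAL,cv2.CHAIN_APPROX_NONE)
    return max(cs,key=cv2.contourArea)
def rect(c,cnt,z):
    p=ray(c,cnt[:,0],z)[:,:2]; (cx,cy),(w,h),a=cv2.minAreaRect((p*1000).astype(np.float32))
    if w<h: w,h,a=h,w,a+90
    a=(a-90+90)%180-90   # yaw of the normal to the long side
    return np.round([cx,cy,w,h,a],1)
E
python3 - <<'E'
from h import *
c=r.camera("top"); im=c["image"].astype(int); v=im.max(2); s=v-im.min(2)
dark=((v<70)).astype(np.uint8); white=((v>150)&(s<30)).astype(np.uint8)
print("strip",rect(c,blob(dark,(208,190,242,214)),.11))
print("block",rect(c,blob(dark,(207,133,240,151)),.036))
print("bar",rect(c,blob(white,(185,108,345,140)),.05))
print("bl2",rect(c,blob(dark,(250,133,281,147)),.036),"bl3",rect(c,blob(dark,(293,128,322,144)),.036))
for b,n in (((255,147,282,183),"ub"),((297,143,325,180),"ua")):print(n,rect(c,blob((v>120).astype(np.uint8),b),.038))
b=cv2.resize(c["image"][120:220,180:335],None,fx=5,fy=5,interpolation=cv2.INTER_CUBIC)
cv2.imwrite("pics/crop1.png",b[:,:,::-1])
E
```

```text
strip [518.6  73.8  57.8  22.3   8.2]
block [708.5  80.2  80.3  40.2   4.2]
bar [758.9 -44.3 439.3  43.3   3.3]
bl2 [ 7.123e+02 -4.600e+01  7.670e+01  4.030e+01 -6.000e-01] bl3 [ 722.6 -174.8   80.6   40.7    4.7]
ub [634.9 -55.9 107.4  79.5  89.5]
ua [ 644.3 -185.4  111.4   82.1   88.8]
```

View pics/crop1.png

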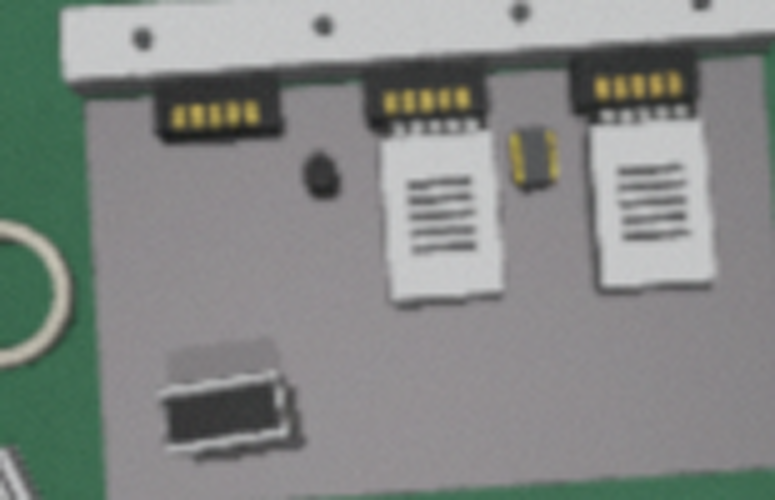

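The crop confirms the layout. The supply is yawed about 8° and the jig about 3.3°. Place is near (696, 82) mm, and the supply is about 177 mm before it, which fits the given ranges. Next I move to a point just short of the vented face, well above everything.

```bash
python3 -m crank '[[[276,-189,0,14.2,-0.08],[276,-189,0,14.2,-0.08],[276,-189,0,14.2,-0.08],[276,-189,0,14.2,-0.08],[276,-189,0,14.2,-0.08],[276,-189,0,14.2,-0.08],[276,-189,0,14.2,-0.08],[456,-510,0,14.2,-0.08],[456,-510,0,14.2,-0.08],[456,-510,0,14.2,-0.08],[456,-510,0,14.2,-0.08],[456,-510,0,14.2,-0.08],[456,-510,0,14.2,-0.08],[456,-510,0,14.2,-0.08],[456,-510,0,14.2,-0.08],[456,-510,0,14.2,-0.08],[456,-510,0,14.2,-0.08],[456,-510,0,14.2,-0.08],[456,-510,0,14.2,-0.08],[456,-510,0,14.2,-0.08]]]'
python3 - <<'E'
from h import *
s=r.read_state();print(s["time"],s["ee_pos"],R.from_quat(s["eef_rot"]).as_matrix()[:,0],s["width"])
for n in("side","top"):
    c=r.camera(n); cv2.imwrite(f"pics/{n}1.png",c["image"][:,:,::-1])
c=r.camera("side"); cv2.imwrite("pics/s1.png",cv2.resize(c["image"][90:290,140:400],None,fx=3,fy=3)[:,:,::-1])
E
```

```text
time: 2.15
ee_pos: [0.4657, 0.0651, 0.2225]
eef_rot: [0.998, 0.069, 0.0, 0.0]
ft_force: [-0.1, -0.5, 1.3]
width: 0.0401
grip_force: 0.0
2.15 [0.46568921 0.06506097 0.22254025] [9.90448159e-01 1.37885619e-01 2.74056488e-05] 0.04006554032786621
```

View pics/s1.png

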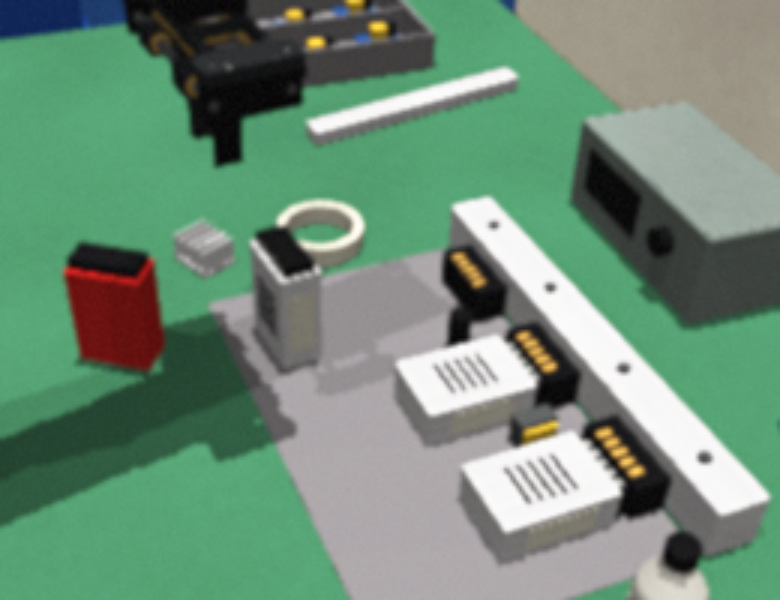

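The gripper is about 25 mm short of the supply and clear of the red look-alike, whose top is at crop pixel (110,265). I lower to z of about 90 mm and creep to contact.

```bash
python3 -m crank '[[[0,-1,40,0,-0.08],[0,-1,80,0,-0.08],[0,-1,120,0,-0.08],[0,-1,132,0,-0.08],[0,-1,132,0,-0.08],[8,-1,132,0,-0.08],[14,-1,132,0,-0.08],[18,-1,132,0,-0.08],[22,-1,132,0,-0.08],[25,-1,132,0,-0.08],[28,-1,132,0,-0.08],[31,-1,132,0,-0.08],[34,-1,132,0,-0.08]]]'
python3 - <<'E'
from h import *
c=r.camera("side"); a=c["image"][120:260,200:360]
t=r.camera("top")["image"][120:230,180:340]
cv2.imwrite("pics/s2.png",np.vstack([cv2.resize(a,(640,300)),cv2.resize(t,(640,300))])[:,:,::-1])
E
```

```text
time: 3.6
ee_pos: [0.4993, 0.0717, 0.0905]
eef_rot: [0.998, 0.07, -0.0, 0.0]
ft_force: [-1.1, -0.1, 1.2]
width: 0.0402
grip_force: 0.5
```

View pics/s2.png

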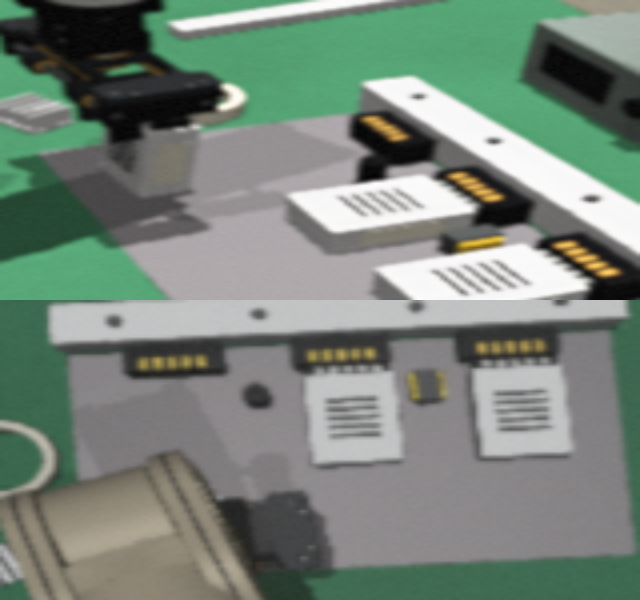

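The fingertips have just touched the upright supply (upper half, (155,150)) with about 1 N. Now I tip it smoothly.

```bash
python3 -m crank '[[[4,0,0,0,-0.08],[8,0,0,0,-0.08],[12,0,0,0,-0.08],[16,0,0,0,-0.08],[20,0,0,0,-0.08]]]'
python3 - <<'E'
from h import *
c=r.camera("side"); cv2.imwrite("pics/s3.png",cv2.resize(c["image"][120:260,200:360],(640,560))[:,:,::-1])
E
```

```text
time: 4.2
ee_pos: [0.5194, 0.0746, 0.0905]
eef_rot: [0.998, 0.07, 0.0, -0.0]
ft_force: [0.4, 0.4, -0.1]
width: 0.04
grip_force: 0.0
```

View pics/s3.png

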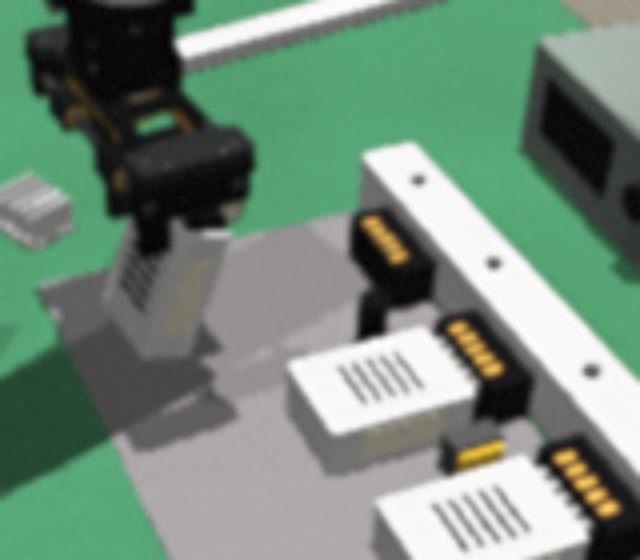

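It is tipping cleanly over its far edge; the supply at (170,280) leans forward. I keep pushing.

```bash
python3 -m crank '[[[4,0,0,0,-0.08],[8,0,0,0,-0.08],[12,0,0,0,-0.08],[16,0,0,0,-0.08],[18,0,0,0,-0.08],[18,0,0,0,-0.08],[18,0,0,0,-0.08],[18,0,0,0,-0.08],[18,0,0,0,-0.08],[18,0,0,0,-0.08]]]'
python3 - <<'E'
from h import *
c=r.camera("side"); cv2.imwrite("pics/s4.png",cv2.resize(c["image"][120:260,200:360],(640,560))[:,:,::-1])
E
```

```text
time: 5.25
ee_pos: [0.5368, 0.0769, 0.0906]
eef_rot: [0.998, 0.07, 0.0, 0.0]
ft_force: [-0.2, -0.4, 0.4]
width: 0.04
grip_force: 0.0
```

View pics/s4.png

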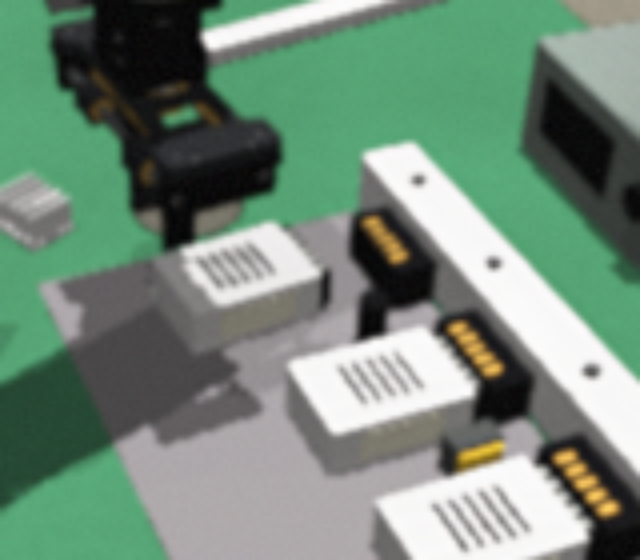

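The supply lies flat with vents up at (250,265), short of its block. I back off and move aside so the top camera can see it.

```bash
python3 -m crank '[[[-20,0,-40,0,-0.08],[-60,0,-80,0,-0.08],[-70,0,-130,0,-0.08],[-70,50,-130,0,-0.08],[-70,100,-130,0,-0.08],[-70,150,-130,0,-0.08],[-70,200,-130,0,-0.08],[-70,250,-130,0,-0.08],[-70,300,-130,0,-0.08],[-70,300,-130,0,-0.08],[-70,300,-130,0,-0.08],[-70,300,-130,0,-0.08]]]'
python3 - <<'E'
from h import *
c=r.camera("top"); s=r.camera("side")
for n,k in (("t",c),):
    im=k["image"].astype(int); v=im.max(2); hsv=v-im.min(2)
    m=((v>150)&(hsv<30)).astype(np.uint8)
    print(rect(k,blob(m,(200,150,250,205)),.038))
cv2.imwrite("pics/s5.png",np.hstack([cv2.resize(s["image"][120:260,200:360],(400,350)),cv2.resize(c["image"][110:215,180:300],(400,350))])[:,:,::-1])
E
```

```text
time: 6.5
ee_pos: [0.5095, -0.2286, 0.2206]
eef_rot: [0.998, 0.071, 0.0, -0.0]
ft_force: [0.4, -0.9, 0.9]
width: 0.0402
grip_force: 0.0
[595.3  85.2 106.6  71.  -81. ]
```

View pics/s5.png

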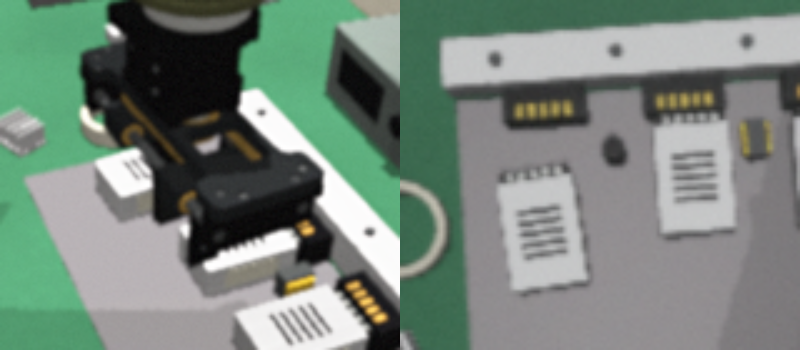

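The supply is flat with its centre at right-hand crop pixel (543,230), yawed about 6° relative to the jig and about 9 mm left of the line. I refine the place from the gold contacts and check clearance to the tape and capacitor. Then I nudge the supply sideways with the inside of one open finger.

```bash
cat > m.py <<'E'
from h import *
c=r.camera("top"); c0=cv2.imread("pics/top0.png")[:,:,::-1].astype(int)
gold=((c0[:,:,0]-c0[:,:,2]>60)&(c0.max(2)>110)).astype(np.uint8)
g=[]
for b in ((207,133,240,151),(250,133,281,147),(293,128,322,144)):
    ys,xs=np.nonzero(gold[b[1]:b[3],b[0]:b[2]]); g.append(ray(c,[xs.mean()+b[0],ys.mean()+b[1]],.036)[0,:2]*1000)
g=np.array(g); d=g[0]-g[2]; yaw=np.arctan2(-d[0],d[1])
ex=np.array([np.cos(yaw),np.sin(yaw)]); ey=np.array([-ex[1],ex[0]])
P=g.mean(0)+130*ey; print("gold",g.round(1).tolist(),"yaw",np.degrees(yaw).round(2),"goldplace",P.round(1))
def tp(p): p=np.asarray(p)-P; return np.round([p@ex,p@ey],1)
if __name__=="__main__":
    im=c["image"].astype(int); v=im.max(2); s=v-im.min(2)
    m=((v>150)&(s<35)).astype(np.uint8)
    q=rect(c,blob(m,(200,145,250,205)),.038); print("supply",q,"in place(gold)",tp(q[:2]),"rel yaw",q[4]+90-np.degrees(yaw))
    q0=rect(c,blob(m,(254,146,282,183)),.038);print("unit_b",q0,tp(q0[:2]))
    dark=(c0.max(2)<60).astype(np.uint8)
    k=rect(c,blob(dark,(238,148,250,162)),.03);print("cap",k,tp(k[:2]))
    t=((c0.max(2)>120)&(c0[:,:,1]-c0[:,:,0]<15)).astype(np.uint8);k=rect(c,blob(t,(160,160,196,198)),.012);print("tape",k,tp(k[:2]))
    st=r.read_state();print("tcp",tp(st["ee_pos"][:2]*1000),st["ee_pos"][2],"yaw",np.degrees(np.arctan2(*R.from_quat(st["eef_rot"]).as_matrix()[[1,0],0])))
E
python3 m.py
```

```text
gold [[704.7, 84.1], [712.4, -47.4], [719.6, -175.6]] yaw 3.28 goldplace [704.8  83.5]
supply [595.4  85.  106.8  71.  -82. ] in place(gold) [-109.1    7.8] rel yaw 4.718030144876762
unit_b [642.4 -55.7 101.5  71.5 -86.8] [ -70.2 -135.4]
cap [665.9  17.4  18.6  12.3  89.6] [-42.6 -63.7]
tape [598.6 221.   87.8  87.4 -89.9] [-98.1 143.4]
tcp [-212.7 -300.3] 0.2208209139897336 yaw 8.13706334285214
```

```bash
python3 -m crank '[[[140,-298,0,4.9,1],[140,-298,0,4.9,1],[140,-298,0,4.9,1],[140,-298,0,4.9,1],[140,-298,0,4.9,1],[140,-298,0,4.9,1],[140,-298,0,4.9,1],[140,-298,0,4.9,1],[140,-298,0,4.9,1],[140,-298,50,4.9,1],[140,-298,100,4.9,1],[140,-298,150,4.9,1],[140,-298,170,4.9,1],[140,-298,174,4.9,1],[140,-298,178,4.9,1],[140,-298,182,4.9,1],[140,-298,186,4.9,1],[140,-298,186,4.9,1]]]'; python3 m.py | tail -1
python3 - <<'E'
from h import *
c=r.camera("side"); cv2.imwrite("pics/s6.png",cv2.resize(c["image"][120:260,200:360],(640,560))[:,:,::-1])
E
```

```text
time: 8.45
ee_pos: [0.6066, 0.0847, 0.0349]
eef_rot: [1.0, 0.027, 0.0, 0.0]
ft_force: [0.1, 0.8, 0.3]
width: 0.0866
grip_force: 0.0
tcp [-97.9   6.9] 0.03505828597383085 yaw 3.114774999033123
```

No contact on the way down, so the fingers straddle the supply freely. I lower further and nudge it to the right with the left finger.

```bash
python3 -m crank '[[[0,0,8,0,1],[0,0,16,0,1],[0,0,20,0,1],[0,3,20,0,1],[0,5,20,0,1],[0,7,20,0,1],[0,9,20,0,1],[0,11,20,0,1],[0,13,20,0,1],[0,15,20,0,1],[0,16,20,0,1],[0,16,20,0,1]]]';  python3 m.py | tail -1
python3 -m crank '[[[0,-5,0,0,1],[0,-6,0,0,1],[0,-6,-20,0,1],[0,-6,-50,0,1],[0,-6,-100,0,1],[0,-6,-150,0,1],[-60,-6,-180,0,1],[-90,44,-180,0,-0.08],[-90,94,-180,0,-0.08],[-90,144,-180,0,-0.08],[-90,194,-180,0,-0.08],[-90,244,-180,0,-0.08],[-90,294,-180,0,-0.08],[-90,294,-180,0,-0.08],[-90,294,-180,0,-0.08]]]'; python3 m.py
```

```text
time: 9.75
ee_pos: [0.6075, 0.0686, 0.0147]
eef_rot: [1.0, 0.027, 0.0, 0.0]
ft_force: [0.7, 1.8, 0.1]
width: 0.0873
grip_force: 0.7
tcp [-98.   -9.2] 0.014732662115933881 yaw 3.111137040002742
time: 11.3
ee_pos: [0.5326, -0.2324, 0.194]
eef_rot: [1.0, 0.025, -0.001, 0.0]
ft_force: [-0.6, 0.6, 0.6]
width: 0.0412
grip_force: 0.0
gold [[704.7, 84.1], [712.4, -47.4], [719.6, -175.6]] yaw 3.28 goldplace [704.8  83.5]
supply [593.3  74.8 104.9  71.  -85.4] in place(gold) [-111.8   -2.3] rel yaw 1.3180301448767557
unit_b [642.5 -55.6 101.5  71.6 -86.5] [ -70.1 -135.3]
cap [665.9  17.4  18.6  12.3  89.6] [-42.6 -63.7]
tape [598.6 221.   87.8  87.4 -89.9] [-98.1 143.4]
tcp [-189.2 -302.8] 0.19418994100273274 yaw 3.0498377219725676
```

The supply is now about 1° off square and within about 2 mm of the line. I go behind its plain end with two fingertips and push it most of the way.

```bash
python3 -m crank '[[[-12,-301,0,-0.2,-0.08],[-12,-301,0,-0.2,-0.08],[-12,-301,0,-0.2,-0.08],[-12,-301,0,-0.2,-0.08],[-12,-301,0,-0.2,-0.08],[-12,-301,0,-0.2,-0.08],[-12,-301,0,-0.2,-0.08],[-12,-301,50,-0.2,-0.08],[-12,-301,100,-0.2,-0.08],[-12,-301,150,-0.2,-0.08],[-12,-301,176,-0.2,-0.08],[-12,-301,176,-0.2,-0.08]]]'; python3 m.py | tail -1
python3 -m crank '[[[8,0,0,0,-0.08],[16,0,0,0,-0.08],[22,0,0,0,-0.08],[26,0,0,0,-0.08],[30,0,0,0,-0.08],[34,0,0,0,-0.08],[38,0,0,0,-0.08],[42,0,0,0,-0.08],[46,0,0,0,-0.08],[50,0,0,0,-0.08],[54,0,0,0,-0.08],[58,0,0,0,-0.08],[61,0,0,0,-0.08],[62,0,0,0,-0.08],[62,0,0,0,-0.08]]]'; python3 m.py | tail -1
```

```text
time: 12.55
ee_pos: [0.5015, 0.0716, 0.0154]
eef_rot: [1.0, 0.031, -0.003, -0.0]
ft_force: [-0.2, -0.5, 0.6]
width: 0.0401
grip_force: 0.0
tcp [-2.017e+02 -1.000e-01] 0.01791881777759947 yaw 3.4834355094888276
time: 14.1
ee_pos: [0.5665, 0.0738, 0.0187]
eef_rot: [1.0, 0.029, -0.001, 0.0]
ft_force: [-5.3, -1.5, 3.8]
width: 0.0404
grip_force: 2.4
tcp [-138.6   -1.7] 0.01875881537926785 yaw 3.3133316345429007
```

```bash
python3 -m crank '[[[-20,0,0,0,-0.08],[-30,0,-50,0,-0.08],[-30,0,-100,0,-0.08],[-30,0,-150,0,-0.08],[-30,50,-180,0,-0.08],[-30,100,-180,0,-0.08],[-30,150,-180,0,-0.08],[-30,200,-180,0,-0.08],[-30,250,-180,0,-0.08],[-30,300,-180,0,-0.08],[-30,300,-180,0,-0.08],[-30,300,-180,0,-0.08]]]'; python3 m.py
python3 - <<'E'
from h import *
c=r.camera("top"); cv2.imwrite("pics/t7.png",cv2.resize(c["image"][115:195,195:290],(760,600),interpolation=cv2.INTER_CUBIC)[:,:,::-1])
E
```

```text
time: 15.35
ee_pos: [0.5541, -0.2296, 0.1985]
eef_rot: [1.0, 0.027, 0.0, 0.0]
ft_force: [0.4, 0.1, -0.7]
width: 0.0401
grip_force: 0.0
gold [[704.7, 84.1], [712.4, -47.4], [719.6, -175.6]] yaw 3.28 goldplace [704.8  83.5]
supply [629.8  76.  105.2  71.4 -86.8] in place(gold) [-75.3  -3.2] rel yaw -0.08196985512323574
unit_b [642.5 -55.7 101.7  71.5 -86.8] [ -70.1 -135.4]
cap [665.9  17.4  18.6  12.3  89.6] [-42.6 -63.7]
tape [598.6 221.   87.8  87.4 -89.9] [-98.1 143.4]
tcp [-167.7 -301.5] 0.19860920735290713 yaw 3.2832553978050485
```

View pics/t7.png

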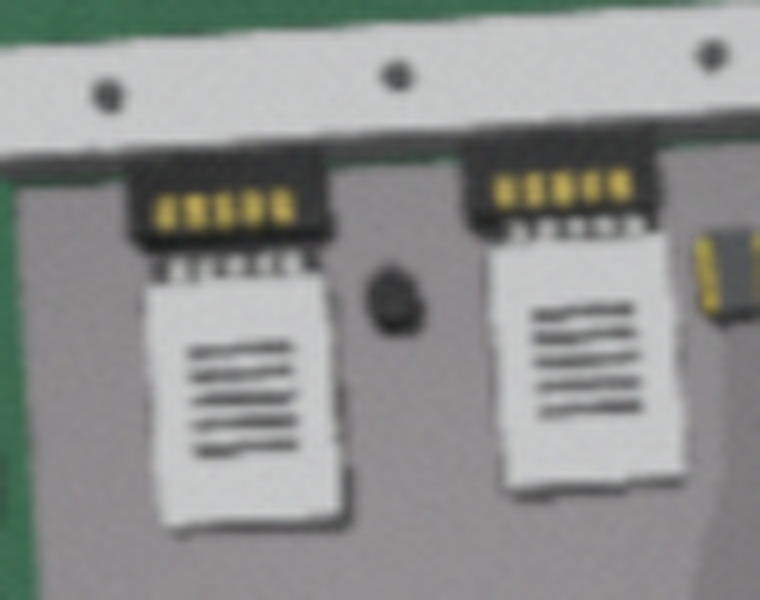

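It is square now, with 7 mm or so left to the block; in the crop the terminals end at y=250 and the supply centre is (247,402) against the gold centre (226,210). It sits about 3 mm right of the line, so I nudge it 2–3 mm left with the right finger before the last push.

```bash
python3 -m crank '[[[90,-299,0,0,1],[90,-299,0,0,1],[90,-299,0,0,1],[90,-299,0,0,1],[90,-299,0,0,1],[90,-299,0,0,1],[90,-299,0,0,1],[90,-299,0,0,1],[90,-299,50,0,1],[90,-299,100,0,1],[90,-299,140,0,1],[90,-299,155,0,1],[90,-299,160,0,1],[90,-299,165,0,1],[90,-299,172,0,1],[90,-299,178,0,1],[90,-299,182,0,1],[90,-299,182,0,1]]]'; python3 m.py | tail -1
```

```text
time: 17.25
ee_pos: [0.6267, 0.0762, 0.0162]
eef_rot: [1.0, 0.029, -0.0, 0.0]
ft_force: [-0.7, -0.2, 0.5]
width: 0.0872
grip_force: 0.0
tcp [-78.2  -2.7] 0.01655123445516237 yaw 3.323590976769865
```

```bash
python3 -m crank '[[[0,-3,0,0,1],[0,-5,0,0,1],[0,-7,0,0,1],[0,-9,0,0,1],[0,-10,0,0,1],[0,-11,0,0,1],[0,-12,0,0,1],[0,-12,0,0,1]]]'; python3 m.py | tail -1
python3 -m crank '[[[0,7,0,0,1],[0,8,0,0,1],[0,8,-20,0,1],[0,8,-60,0,1],[0,8,-100,0,1],[-50,8,-100,0,1],[-85,8,-100,0,-0.08],[-85,8,-100,0,-0.08],[-85,8,-100,0,-0.08],[-85,8,-60,0,-0.08],[-85,8,-20,0,-0.08],[-85,8,2,0,-0.08],[-85,8,2,0,-0.08]]]'; python3 m.py | tail -1
```

```text
time: 18.1
ee_pos: [0.6264, 0.0878, 0.0166]
eef_rot: [1.0, 0.029, 0.0, 0.0]
ft_force: [0.2, -3.6, 1.6]
width: 0.0871
grip_force: 2.1
tcp [-78.    8.8] 0.016613334767700695 yaw 3.2956407953785924
time: 19.45
ee_pos: [0.5403, 0.0754, 0.0113]
eef_rot: [1.0, 0.029, -0.003, -0.0]
ft_force: [0.0, 0.3, 0.5]
width: 0.0428
grip_force: 0.0
tcp [-163.3    1.6] 0.013510694555033547 yaw 3.3284192329830704
```

```bash
python3 -m crank '[[[8,0,-3,0,-0.08],[16,0,-3,0,-0.08],[21,0,-3,0,-0.08],[24,0,-3,0,-0.08],[26,0,-3,0,-0.08],[28,0,-3,0,-0.08],[29.5,0,-3,0,-0.08],[31,0,-3,0,-0.08]]]'
python3 -m crank '[[[1,0,0,0,-0.08],[2,0,0,0,-0.08]]]'; python3 -m crank '[[[1,0,0,0,-0.08],[2,0,0,0,-0.08]]]'; python3 m.py | tail -1
```

```text
time: 20.3
ee_pos: [0.5716, 0.0772, 0.0175]
eef_rot: [1.0, 0.029, -0.001, 0.0]
ft_force: [-6.7, -0.3, 5.0]
width: 0.0397
grip_force: 3.3
time: 20.5
ee_pos: [0.5736, 0.0773, 0.0176]
eef_rot: [1.0, 0.029, -0.001, 0.0]
ft_force: [-6.8, -0.1, 5.2]
width: 0.0401
grip_force: 3.3
time: 20.7
ee_pos: [0.5756, 0.0775, 0.0176]
eef_rot: [1.0, 0.029, -0.001, 0.0]
ft_force: [-6.3, -0.3, 5.0]
width: 0.0401
grip_force: 3.2
tcp [-129.1    1.3] 0.017553351430015435 yaw 3.3325550767368446
```

```bash
for i in 1 2 3; do python3 -m crank '[[[0.5,0,0,0,-0.08],[1,0,0,0,-0.08]]]' | grep -E "pos|force:"; done
```

```text
ee_pos: [0.5759, 0.0774, 0.0175]
ft_force: [-11.4, -1.0, 11.1]
grip_force: 6.1
ee_pos: [0.5759, 0.0774, 0.0175]
ft_force: [-17.6, -1.8, 15.8]
grip_force: 8.7
ee_pos: [0.5759, 0.0775, 0.0174]
ft_force: [-22.7, -2.1, 18.9]
grip_force: 11.2
```

The push stops dead and the force builds, so the supply is against the block. I back off and check.

```bash
python3 -m crank '[[[-3,0,0,0,-0.08],[-8,0,0,0,-0.08],[-20,0,0,0,-0.08],[-40,0,-30,0,-0.08],[-40,0,-80,0,-0.08],[-40,0,-130,0,-0.08],[-40,0,-180,0,-0.08],[-40,50,-180,0,-0.08],[-40,100,-180,0,-0.08],[-40,150,-180,0,-0.08],[-40,200,-180,0,-0.08],[-40,250,-180,0,-0.08],[-40,300,-180,0,-0.08],[-40,300,-180,0,-0.08],[-40,300,-180,0,-0.08],[-40,300,-180,0,-0.08]]]'; python3 m.py
python3 - <<'E'
from h import *
c=r.camera("top"); t=c["image"].astype(int); t0=cv2.imread("pics/top0.png")[:,:,::-1].astype(int)
def moved(b): x0,y0,x1,y1=b; return abs(t-t0)[y0:y1,x0:x1].mean().round(1)
print("diff cap,trafo,tape,heatsink,red,unit_a,unit_b",[moved(b) for b in ((239,149,249,160),(281,144,292,159),(163,163,196,196),(165,207,189,230),(200,238,230,270),(297,145,324,179),(256,147,281,181))])
cv2.imwrite("pics/t8.png",np.hstack([cv2.resize(c["image"][115:195,195:290],(400,320)),cv2.resize(r.camera("side")["image"][120:260,200:360],(400,320))])[:,:,::-1])
E
```

```text
time: 22.95
ee_pos: [0.5575, -0.2229, 0.1977]
eef_rot: [1.0, 0.03, 0.0, -0.0]
ft_force: [0.3, 1.3, 0.1]
width: 0.0399
grip_force: 0.0
gold [[704.7, 84.1], [712.4, -47.4], [719.6, -175.6]] yaw 3.28 goldplace [704.8  83.5]
supply [639.   78.9 105.1  71.1 -86.6] in place(gold) [-65.9  -0.8] rel yaw 0.1180301448767671
unit_b [642.5 -55.7 101.7  71.5 -86.8] [ -70.1 -135.4]
cap [665.9  17.4  18.6  12.3  89.6] [-42.6 -63.7]
tape [598.6 221.   87.8  87.4 -89.9] [-98.1 143.4]
tcp [-164.5 -297.1] 0.19777669507228768 yaw 3.4484272168467256
diff cap,trafo,tape,heatsink,red,unit_a,unit_b [np.float64(1.7), np.float64(5.4), np.float64(1.5), np.float64(1.5), np.float64(1.7), np.float64(32.7), np.float64(1.5)]
```

View pics/t8.png

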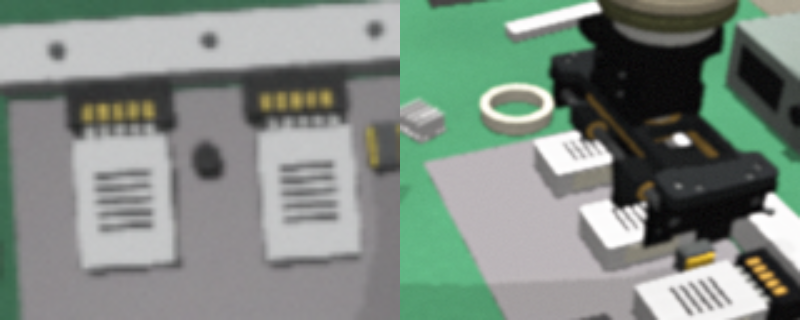

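The supply (crop (122,200)) lies vents up, touching its block. It is square to 0.1° and within 1 mm of the line, and everything else is unmoved (unit_a differs in the picture only because the gripper and its shadow cover it).

```bash
python3 -c "
from bench import r
print(r.close_job())"
```

```text
the job is handed in; nothing more can be done
None
```

The third supply was tipped over and lies flat with its vents up, its terminal end against its contact block (square to about 0.1° and about 1 mm off centre by the camera); I saw nothing else move, and the job was handed in at about 23 s.

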